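# Fetch the sanding block from the blocked drawer

## Robot

A 6-joint arm with a two-finger parallel gripper is mounted at the origin on a cart in front of the work surface, level with it; the furniture and walls round the work are solid. World frame = base frame: x ahead of the robot, y to its left, z up, the work surface at z = 0. Lengths are in m, angles in rad, forces in N, time in s.
With the tool pointing down it reaches from about 0.35 to 0.925 m from the base axis. Payload 6.4 kg.
Tool frame: the origin (TCP) lies at the very end of the fingers, on their centre line; the grasp point (between the pads) lies 19 mm behind it (robot.grasp_offset is the distance from the TCP to the grasp point, in m); z points along the fingers, y is the direction in which the jaws open and shut (so a half turn about z gives the same grasp; the last joint's range is limited). The gripper opens to 94 mm and grips with 3 to 60 N. Pads are 16 mm wide; open, the fingers measure 119 mm over their backs; the gripper's body (75 mm by 177 mm) begins 78 mm behind the grasp point.
Start: joints at [-1.459, 0.245, 1.558, -0, 1.339, -0.174], TCP at [0.183, -0.624, 0.205] pointing down, gripper open.
Joint ranges: [-3.13, 3.13], [-1.02, 2.26], [0.13, 2.54], [-0.95, 4.09], [0.21, 2.88], [-2.74, 2.74]. Speed limits (rad/s): [2.57, 2.57, 3.14, 3.14, 3.14, 3.14].

## Interface

Orientations are given as a unit quaternion [x, y, z, w].
In Python, from cell import robot, imaging gives the robot as it stands.
- The arm moves only by the shell command python3 -m pendant 'ROWS' [OPENING] [FORCE]. ROWS is a JSON object of lists of equal length, an entry for each row: "xyz": the shift along the tool's x, y, z in m, a list of three; "turn": the turn, a rotation vector about the tool's x, y, z in degrees, a list of three. A call has 1 to 12 rows; each row shifts and turns the commanded pose from where the row before left it, along the tool's axes as they then stand; what a row does not reach is not made up. A row lasts 1/8 s, in which the tool goes at most 62.5 mm and 10.7 degrees, less where a joint would pass 70% of its speed; a pose out of reach is approached as far as the arm can. A call is refused whole if a number of a shift passes 0.0625 or a number of a turn 10.7, either way. A call with a gripper value outside its range is refused whole. OPENING is the finger opening in m, from 0 to 0.094, set as the call begins (- or left out, the last holds). The fingers move at their own pace and stop on an object; FORCE is the grip in N (left out, the last holds). Time passes only in rows, so rows that do not move let the fingers close. It gives the time, the measured TCP pose, the force and the opening at its end, in the units of the state.
- robot.read_state(): the state, without advancing time (a new reading comes with each control period).
- imaging.read_camera(name): name is "scene" or "top"; returns (picture, depth): 384x512x3 uint8, red, green, blue; 384x512 float32, m along the optical axis (not along the pixel's ray), 0 where there is no reading.
- imaging.camera_model(name): a dict with "camera_matrix" (3x3 intrinsics, pixels), "k1" (the pictures are not rectified: a ray, as slopes to the right and down, at radius r is drawn at 1 + k1 r^2 times it, then the intrinsics apply), "rvec" (rotation vector, rad) and "tvec" (3), from world to camera coordinates, as OpenCV has them. Camera axes: x right, y down, z forward; pixel columns grow to the right and rows downward; lengths in m; the calibration is good to about 2 mm. A picture is of the moment at which its call begins. camera_model takes no time and is no camera call.
- robot.finish_job(): hands the job in, once; it reports no verdict.
The state is a dict: "time": time; "q": joint angles; "qd": joint speeds; "effort": joint torques, N m; "position": TCP position; "ee_rot": TCP orientation; "force": force on the tool from outside, world axes, zero at the start; "ft_torque": the same for the moment, N m; "width": opening from 0.0 (shut) to 1.0 (fully open).
Only numpy, scipy, OpenCV 4.12 (cv2) and the standard library are available. Lean on these libraries where they do the work, as an engineer would, in place of code of your own. Each camera call takes 0.05 s, during which the arm holds its last target. There are 200 camera calls.

## Task

I want to sand the primed white panel, but the sanding block is in the drawer of the little glass-topped chest and the two tin cups stand in front of it. Set both cups aside upright in the dark metal tray without spilling them, open the drawer, fetch the block and lay it flat in the middle of the panel. Then close the drawer fully and put each cup back upright on its own saucer, the small oil cup on the small brown one and the larger solvent cup on the larger white one; the chest and drawer must never bump a cup.

Things in the scene. Friction and masses are not known exactly. Their poses are not given: they have to be found in the camera images.
- chest: Small dark wooden chest, fixed, 170 mm deep (x) x 200 mm wide (y) x 85 mm high, a glass pane in its top, one drawer. Origin: centre of its underside. Front with drawer and knob faces its own -x; the shut front face lies 85 mm from the origin along -x. Cups and saucers stand in the drawer's way, about 180 mm from the origin along -x and 55 mm to either side.
- drawer (a joint): Opening of the drawer in m: 0 shut, 0.11 fully out (stop); slides along the chest's -x with 1 N friction and stays where left; starts 0 to 12 mm ajar. Inside 125 mm deep x 158 mm wide, floor 22 mm and walls 63 mm above the table. Fully out, the space not under the chest's top runs from 56 to 160 mm behind the knob point.
- knob (a point): Grip point on the brass knob (28 mm across, standing 43 mm out from the drawer front) of the drawer: on its axis 35 mm in front of the drawer's face, 47 mm above the table; it moves with the drawer.
- sanding_block: Brown cork sanding block, 40 x 70 x 24 mm (x, y, z), about 40 g, lying flat on the drawer's floor behind the front, its long side roughly along the drawer's travel; on a pale paper liner, seen through the glass top. Origin: centre of its underside. Grip it across its 40 mm width.
- oil_cup: Small round tin cup with amber oil, 50 mm across, 21 mm high, about 50 g; origin: centre of its underside, z up. It starts on the brown saucer. Can be gripped across.
- solvent_cup: Larger round tin cup with pale clear solvent, 60 mm across, 33 mm high, about 50 g; origin: centre of its underside, z up. It starts on the white saucer. Can be gripped across.
- brown_saucer: Small round brown terracotta drip saucer, fixed: 77 mm across, lip 8 mm high, flat inner floor 68 mm across and 3 mm above the table. Origin: centre of its underside. Home of the oil cup.
- white_saucer: Larger round white ceramic drip saucer, fixed: 87 mm across, lip 8 mm high, flat inner floor 78 mm across and 3 mm above the table. Origin: centre of its underside. Home of the solvent cup.
- tray: Flat dark grey steel tray, fixed, 170 x 96 mm (x, y), rim 8 mm high, inner floor 3 mm above the table and 164 x 90 mm. Origin: centre of its underside; x is its long axis. Both cups fit side by side along x, 35 to 40 mm either side of the centre.
- panel: White primed painting panel lying flat, fixed, 150 x 90 x 8 mm (x, y, z). Origin: centre of its underside; x is its long axis. Tray and panel may have changed places.

How it is judged:
On the way, in this order (a step that is already met when the one before it is completed fails the run):
1. both cups stand upright in the tray, let go (x of oil_cup in the frame of tray between -0.07 and 0.07 m and y of oil_cup in the frame of tray between -0.03 and 0.03 m and z of each of oil_cup, solvent_cup in the frame of tray below 0.008 m and angle between each of oil_cup, solvent_cup's own z axis and vertical below 0.1 rad and contact force between the fingers and oil_cup below 0.1 N and x of solvent_cup in the frame of tray between -0.07 and 0.07 m and y of solvent_cup in the frame of tray between -0.03 and 0.03 m and contact force between the fingers and solvent_cup below 0.1 N), for 0.2 s.
2. the sanding block lies flat in the middle of the white panel, let go (horizontal distance between sanding_block and panel below 0.015 m and z of sanding_block in the frame of panel between 0.005 and 0.011 m and angle between sanding_block's own z axis and vertical below 0.1 rad and linear speed of sanding_block below 0.02 m/s and contact force between the fingers and sanding_block below 0.1 N), for 0.2 s.
At the end, for the whole second after the job is handed in: The sanding block lies flat on the panel within 15 mm of its centre; the drawer is shut to within 6 mm; the oil cup stands upright on the floor of the brown saucer and the solvent cup on that of the white saucer, each within 11 mm of its centre; all at rest (horizontal distance between sanding_block and panel below 0.015 m and z of sanding_block in the frame of panel between 0.005 and 0.011 m and angle between each of sanding_block, oil_cup, solvent_cup's own z axis and vertical below 0.1 rad and linear speed of each of sanding_block, oil_cup, solvent_cup below 0.02 m/s and horizontal distance between oil_cup and brown_saucer below 0.011 m and z of oil_cup in the frame of brown_saucer below 0.006 m and horizontal distance between solvent_cup and white_saucer below 0.011 m and z of solvent_cup in the frame of white_saucer below 0.006 m and value of joint drawer below 0.006 m); the robot touches nothing.
It fails at once if a cup is tipped by more than 30 degrees (spilled) (angle between any of oil_cup, solvent_cup's own z axis and vertical above 0.52 rad).
It fails at once if the chest or its drawer bumps a cup (contact force between chest and oil_cup above 1 N or contact force between chest and solvent_cup above 1 N).
It also fails if it takes over 134 s, if anything falls off the work surface, if the arm or the gripper's body presses on something with over 40 N, if the wrist force passes 120 N, or if a joint passes its speed limit or range.

## Working session

There is one attempt and no reset: what is moved stays moved. The work goes in short steps, Python scripts to look and compute and a shell command to move; the robot and the scene stay as the last step left them, time stands still between calls to the robot, and variables do not carry over. Pictures are saved under pics/ and viewed, about 12 in all and at most 16, crops included, and the job is handed in when it is done.

```bash
ls; mkdir -p pics; python3 - <<'E'
from cell import robot, imaging
import cv2, numpy as np
for n in ("scene","top"):
    p,d=imaging.read_camera(n); m=imaging.camera_model(n)
    cv2.imwrite(f"pics/{n}0.png",p[:,:,::-1]); np.savez(f"pics/{n}0.npz",p=p,d=d)
    print(n,{k:np.round(v,4).tolist() for k,v in m.items()}, (d>0).mean())
s=robot.read_state(); print({k:np.round(v,3).tolist() for k,v in s.items()}, robot.grasp_offset)
E
```

```text
pics
scene {'camera_matrix': [[365.1202, 0.0, 261.2875], [0.0, 365.1202, 197.6227], [0.0, 0.0, 1.0]], 'k1': -0.067, 'rvec': [1.8483, -1.0704, 0.6124], 'tvec': [-0.5372, 0.1845, 0.6601]} 0.9445851643880209
top {'camera_matrix': [[442.8142, 0.0, 249.1585], [0.0, 442.8142, 188.6132], [0.0, 0.0, 1.0]], 'k1': -0.0891, 'rvec': [2.1972, -2.154, 0.0947], 'tvec': [-0.3063, 0.4901, 0.9913]} 0.9960683186848959
{'time': 0.1, 'q': [-1.459, 0.246, 1.559, -0.0, 1.339, -0.174], 'qd': [-0.001, -0.003, -0.003, 0.001, 0.0, 0.002], 'effort': [-0.0, -41.692, -31.552, 0.069, 0.031, -0.0], 'position': [0.183, -0.623, 0.204], 'ee_rot': [0.99, 0.142, 0.0, -0.001], 'force': [-0.454, 0.679, 0.705], 'ft_torque': [0.017, -0.015, -0.021], 'width': 0.999} 0.0188
```

View pics/scene0.png

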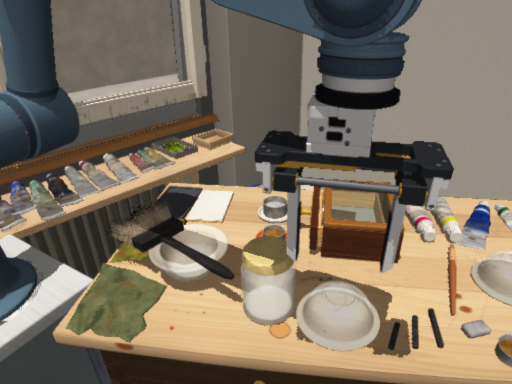

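View pics/top0.png

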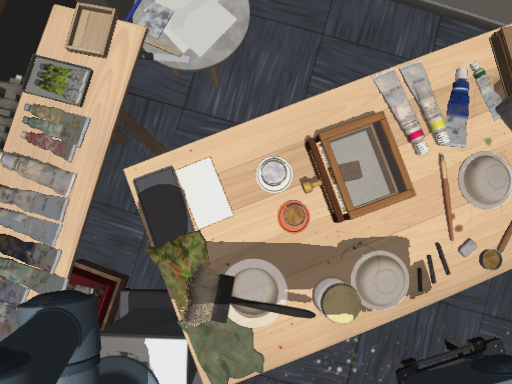

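The top view shows the chest at (365,165), knob (308,184), solvent cup on the white saucer (274,173), oil cup on the brown saucer (293,215), tray (161,207) and panel (205,192). The scene view shows the same from the side; a jar at (270,280) and a brush on a bowl are obstacles.

```bash
cat > h.py <<'E'
import numpy as np, cv2
from cell import robot, imaging
def cam(n):
    m=imaging.camera_model(n); K=np.array(m["camera_matrix"]); R=cv2.Rodrigues(np.array(m["rvec"],float))[0]; t=np.array(m["tvec"],float)
    return K,np.array([m["k1"],0,0,0,0.]),R,t
def rays(n,px):
    K,D,R,t=cam(n); u=cv2.undistortPoints(np.array(px,float).reshape(-1,1,2),K,D)[:,0]
    return -R.T@t, np.c_[u,np.ones(len(u))]@R      # centre, world dirs with unit camera depth
def plane(n,px,z):
    c,d=rays(n,px); return c+d*((z-c[2])/d[:,2])[:,None]
def deproj(n,px,depth):
    c,d=rays(n,px); return c+d*np.asarray(depth)[:,None]
def proj(n,X):
    K,D,R,t=cam(n); return cv2.projectPoints(np.array(X,float).reshape(-1,1,3),cv2.Rodrigues(R)[0],t,K,D)[0][:,0]
def tri(px1,px2):
    c1,d1=rays("top",[px1]); c2,d2=rays("scene",[px2]); d1,d2=d1[0],d2[0]
    s=np.linalg.lstsq(np.c_[d1,-d2],c2-c1,rcond=None)[0]
    a,b=c1+s[0]*d1,c2+s[1]*d2; return (a+b)/2,np.linalg.norm(a-b)
def cloud(n,d):
    v,u=np.mgrid[:d.shape[0],:d.shape[1]]
    P=deproj(n,np.c_[u.ravel(),v.ravel()],d.ravel()).reshape(d.shape+(3,)); P[d<=0]=np.nan; return P
def snap(n,f=None):
    p,d=imaging.read_camera(n)
    if f: cv2.imwrite(f"pics/{f}.png",p[:,:,::-1])
    return p,d
E
python3 - <<'E'
from h import *
T=np.load("pics/top0.npz"); p,d=T["p"],T["d"]; P=cloud("top",d)
print("base px",proj("top",[[0,0,0],[.5,0,0],[.5,-.2,0],[.183,-.624,.2]]).round())
for nm,u,v in [("chest",335,160),("glass",360,165),("chestbackR",400,160),("knob",308,184),("solv",274,173),("oil",293,215),("tray",161,207),("panel",205,192),("table",250,220),("jarlid",341,302),("bowl",382,256),("brush",290,310),("bristle",210,290),("rag",175,250),("bowl2",283,290),("shelf",60,160)]:
    print(nm,P[v,u].round(3))
hsv=cv2.cvtColor(p,cv2.COLOR_RGB2HSV)
def blob(m,seed):
    m=cv2.morphologyEx(m.astype(np.uint8),cv2.MORPH_OPEN,np.ones((3,3)))
    cs,_=cv2.findContours(m,cv2.RETR_EXTERNAL,cv2.CHAIN_APPROX_NONE)
    return max([c for c in cs if cv2.pointPolygonTest(c,seed,False)>=0] or [np.zeros((5,1,2),np.int32)],key=cv2.contourArea)
z=P[...,2]
def show(nm,c,zz):
    W=plane("top",c[:,0].astype(float),zz)[:,:2].astype(np.float32)
    (cx,cy),(w,h),a=cv2.minAreaRect(W); print(nm,"rect",np.round([cx,cy,w,h],4),round(a,1)," ell",np.round(cv2.fitEllipse(W)[0:2],4).tolist())
for (x,y) in [(274,173),(293,215),(161,207),(205,192),(190,190),(257,173),(278,215),(350,168),(230,230)]: print((x,y),p[y,x],hsv[y,x])
show("panel",blob((hsv[...,1]<40)&(hsv[...,2]>170),(205,192)),.008)
show("tray",blob(hsv[...,2]<90,(161,207)),.008)
show("wsauc",blob((hsv[...,1]<60)&(hsv[...,2]>100),(274,173)),.008)
show("bsauc",blob((hsv[...,1]>150)&(hsv[...,0]<14)&(hsv[...,2]>80),(293,215)),.008)
# object tops via depth
for nm,s,lo,hi in [("solv",(274,173),.026,.05),("oil",(293,215),.016,.04),("chest",(330,200),.07,.1)]:
    c=blob((z>lo)&(z<hi),s); show(nm,c,dict(solv=.036,oil=.024,chest=.085)[nm])
    mk=np.zeros(z.shape,np.uint8);cv2.drawContours(mk,[c],-1,1,-1);print("  z pct",np.nanpercentile(z[mk>0],[5,50,95]).round(4))
big=cv2.resize(p[100:270,120:430,::-1],None,fx=2.5,fy=2.5,interpolation=cv2.INTER_CUBIC); cv2.imwrite("pics/c1.png",big)
p2=np.load("pics/scene0.npz")["p"]; cv2.imwrite("pics/c2.png",cv2.resize(p2[170:270,150:420,::-1],None,fx=2.9,fy=2.9,interpolation=cv2.INTER_CUBIC))
E
```

```text
base px [[116. 401.]
 [123. 185.]
 [208. 187.]
 [421. 350.]]
chest [ 0.556 -0.481  0.085]
glass [ 0.547 -0.536  0.082]
chestbackR [ 0.559 -0.623  0.087]
knob [ 0.506 -0.426  0.058]
solv [ 0.534 -0.353  0.017]
oil [ 0.438 -0.398  0.016]
tray [ 0.451 -0.092  0.004]
panel [ 0.487 -0.194  0.008]
table [ 0.425 -0.3   -0.001]
jarlid [ 0.26  -0.488  0.124]
bowl [ 0.348 -0.602  0.021]
brush [ 0.234 -0.389  0.078]
bristle [ 0.274 -0.218  0.083]
rag [ 0.353 -0.132  0.025]
bowl2 [ 0.274 -0.374  0.063]
shelf [ 0.559  0.16  -0.007]
(274, 173) [219 210 200] [ 16  22 219]
(293, 215) [151 110  62] [ 16 150 151]
(161, 207) [47 46 48] [135  11  48]
(205, 192) [233 233 232] [ 30   1 233]
(190, 190) [232 233 229] [ 38   4 233]
(257, 173) [215 205 192] [ 17  27 215]
(278, 215) [206 113  80] [  8 156 206]
(350, 168) [116  99  85] [ 14  68 116]
(230, 230) [229 199 159] [ 17  78 229]
panel rect [ 0.4863 -0.191   0.146   0.0869] 23.2  ell [[0.4866, -0.191], [0.0967, 0.176]]
tray rect [ 0.5937 -0.196   0.5795  1.4695] 45.9  ell [[0.5417, -0.2756], [0.5773, 1.2238]]
wsauc rect [ 0.5327 -0.3536  0.0844  0.0838] 1.1  ell [[0.5323, -0.3532], [0.0842, 0.0848]]
bsauc rect [0.9654 0.3456 0.     0.    ] 0.0  ell [[0.9654, 0.3456], [0.0, 0.0]]
solv rect [0.9501 0.328  0.     0.    ] 0.0  ell [[0.9501, 0.328], [0.0, 0.0]]
  z pct [-0.0116 -0.0116 -0.0116]
oil rect [0.9566 0.3355 0.     0.    ] 0.0  ell [[0.9566, 0.3355], [0.0, 0.0]]
  z pct [-0.0116 -0.0116 -0.0116]
chest rect [ 0.4695 -0.477   0.0086  0.013 ] 1.1  ell [[0.4693, -0.4766], [0.0088, 0.0149]]
  z pct [0.0706 0.0719 0.0736]
```

View pics/c1.png

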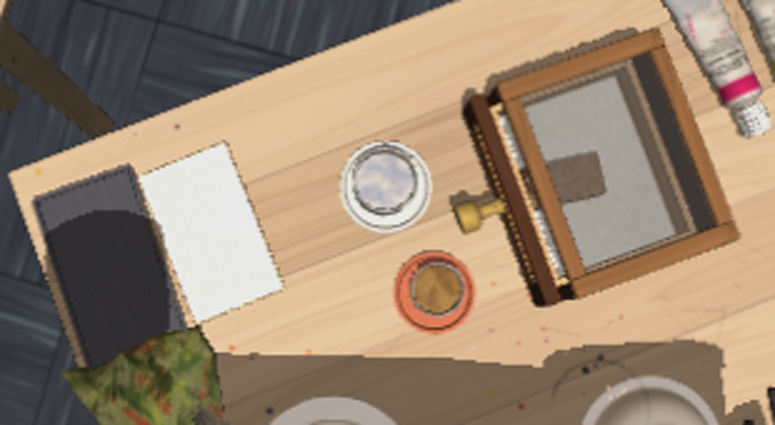

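View pics/c2.png

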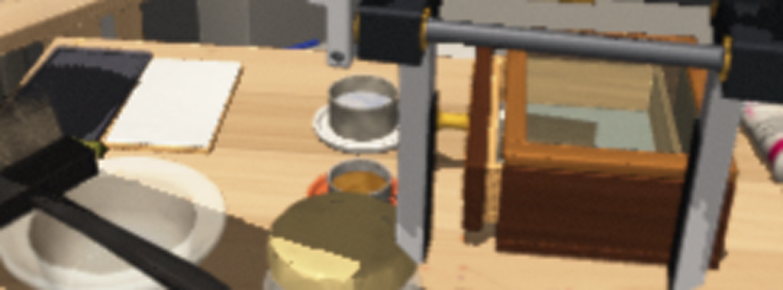

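Crop 1 (2.5x, offset 120,100) shows the tray corners at (35,200),(128,165),(200,330) with a rag near the fourth, the chest's top corners at (493,100),(660,30),(737,235),(565,300), and the block through the glass at about (577,176). The drawer is ajar a little. Crop 2 confirms both cups and saucers, with the gripper in front of the chest.

```bash
python3 - <<'E'
from h import *
T=np.load("pics/top0.npz"); p,d=T["p"],T["d"]; hsv=cv2.cvtColor(p,cv2.COLOR_RGB2HSV)
S=np.load("pics/scene0.npz"); ps,ds=S["p"],S["d"]
cr=lambda L:np.array(L,float)/2.5+[120,100]-.3
f=lambda L,z:plane("top",cr(L),z)[:,:2].round(4).tolist()
ch=plane("top",cr([(493,100),(660,30),(737,235),(565,300)]),.085)[:,:2]
rect=cv2.minAreaRect(ch.astype(np.float32)); print("chest",ch.round(3).tolist(),rect)
print("tray",f([(35,200),(128,165),(200,330)],.008)); print("panel",f([(138,180),(225,143),(283,287),(197,323)],.008))
print("knob",f([(467,215)],.061),f([(500,208)],.061)); print("drawerfront",f([(480,95),(545,303)],.066))
print("block",f([(549,158),(600,152),(606,190),(562,200)],.046))
# round things: contour inside windows
def comp(m,seed,win=32):
    x,y=seed; M=np.zeros(m.shape,np.uint8); M[y-win:y+win,x-win:x+win]=m[y-win:y+win,x-win:x+win]
    n,l,st,c=cv2.connectedComponentsWithStats(M); k=1+np.argmax(st[1:,4]); return (l==k).astype(np.uint8)
def circ(m,z):
    c=max(cv2.findContours(m,cv2.RETR_EXTERNAL,cv2.CHAIN_APPROX_NONE)[0],key=cv2.contourArea)
    W=plane("top",cv2.convexHull(c)[:,0].astype(float),z)[:,:2].astype(np.float32); A=np.c_[2*W,np.ones(len(W))]; s=np.linalg.lstsq(A,(W**2).sum(1),rcond=None)[0]
    return s[:2].round(4),round(float(np.sqrt(s[2]+s[0]**2+s[1]**2)),4),m.sum()
print("bs",circ(comp((hsv[...,0]<12)&(hsv[...,1]>130)&(hsv[...,2]>100),(293,215),25),.008))
print("ws",circ(comp((hsv[...,1]<45)&(hsv[...,2]>120),(274,173)),.008))
for n,pp,dd,seeds in (("top",p,d,((274,173),(293,215))),("scene",ps,ds,((275,207),(274,233)))):
    z=cloud(n,dd)[...,2]
    for s in seeds:
        w=z[s[1]-22:s[1]+22,s[0]-22:s[0]+22]; m=((z>.011)&(z<.06)); mm=comp(m,s,22); ys,xs=np.nonzero(mm)
        print(n,s,"zmax",np.nanpercentile(w[w<.06],[90,99]).round(4),"bbox",xs.min(),xs.max(),ys.min(),ys.max(),circ(mm,.036 if s[0] in(274,275) and s[1]<210 else .024) if n=="top" else "")
E
```

```text
chest [[0.6, -0.442], [0.666, -0.589], [0.486, -0.655], [0.428, -0.505]] ((0.5470423698425293, -0.5469750165939331), (0.19472554326057434, 0.1618347018957138), 20.141427993774414)
tray [[0.5128, -0.0263], [0.5474, -0.1126], [0.3954, -0.1846]]
panel [[0.5334, -0.1225], [0.5698, -0.2028], [0.4366, -0.2601], [0.4018, -0.1816]]
knob [[0.5015, -0.4227]] [[0.5083, -0.4519]]
drawerfront [[0.6081, -0.4329], [0.4253, -0.4911]]
block [[0.5561, -0.4984], [0.5626, -0.5448], [0.5281, -0.5501], [0.5182, -0.5102]]
bs (array([ 0.4344, -0.3993]), 0.0372, np.uint64(424))
ws (array([ 0.5323, -0.353 ]), 0.0425, np.uint64(1019))
top (274, 173) zmax [0.0196 0.0353] bbox 261 287 159 185 (array([ 0.5336, -0.3517]), 0.0297, np.uint64(552))
top (293, 215) zmax [0.0125 0.0227] bbox 285 305 205 226 (array([ 0.437 , -0.4017]), 0.0244, np.uint64(293))
scene (275, 207) zmax [0.0294 0.0363] bbox 263 287 195 216 
scene (274, 233) zmax [0.0201 0.0246] bbox 263 285 225 238
```

```bash
cat > go.py <<'E'
import sys
from h import *
from scipy.spatial.transform import Rotation as Ro
def delta(x,y,z):
    s=robot.read_state(); R=Ro.from_quat(s["ee_rot"]).as_matrix()
    print("t",round(s["time"],2),"pos",np.round(s["position"],4),"xdir",round(np.degrees(np.arctan2(R[1,0],R[0,0])),2),"tilt",np.round(R[:2,2],4),"w",round(s["width"]*.094,4),"F",np.round(s["force"],1),"-> tool delta",np.round(R.T@(np.array([x,y,z])-s["position"]),4))
if __name__=="__main__": delta(*map(float,sys.argv[1:4]))
E
python3 -m pendant '{"xyz":[[0,0,0],[0.04,-0.0136,0],[0.04,-0.0136,0],[0.04,-0.0136,0],[0.04,-0.0136,0],[0.04,-0.0136,0],[0.04,-0.0136,0],[0.04,-0.0136,0],[0.04,-0.0136,0],[0,0,0.03],[0,0,0.03],[0,0,0]],"turn":[[0,0,-6.2],[0,0,0],[0,0,0],[0,0,0],[0,0,0],[0,0,0],[0,0,0],[0,0,0],[0,0,0],[0,0,0],[0,0,0],[0,0,0]]}' 0.072 10
python3 go.py 0.4365 -0.4015 0.08
python3 - <<'E'
from h import *
p,d=snap("top"); snap("scene","s1")
cv2.imwrite("pics/t1.png",cv2.resize(p[80:280,120:430,::-1],None,fx=2.5,fy=2.5))
E
```

```text
time: 1.6
position: [0.4357, -0.3984, 0.1424]
ee_rot: [0.981, 0.196, -0.001, -0.003]
force: [0.5, 0.0, 0.1]
width: 0.762
t 1.6 pos [ 0.4357 -0.3984  0.1424] xdir 22.59 tilt [-0.0039  0.0052] w 0.0717 F [0.5 0.  0.1] -> tool delta [-0.0004  0.0036  0.0624]
```

View pics/s1.png

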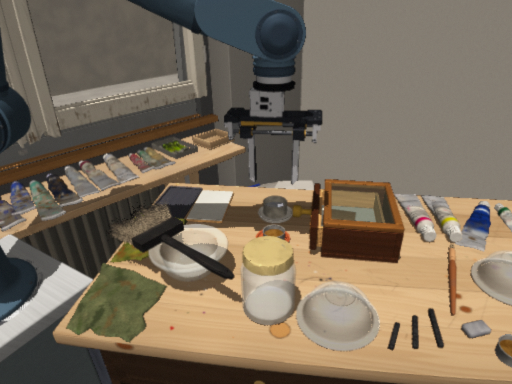

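The scene picture shows the fingers straight above the oil cup at (272,232) and clear of the chest; descending.

```bash

python3 -m pendant '{"xyz":[[0,0.0035,0.02],[0,0,0.03],[0,0,0.03],[0,0,0.03],[0,0,0.022],[0,0,0]],"turn":[[0,0,0],[0,0,0],[0,0,0],[0,0,0],[0,0,0],[0,0,0]]}' 
python3 -m pendant '{"xyz":[[0,0,0],[0,0,0],[0,0,0],[0,0,0],[0,0,0]],"turn":[[0,0,0],[0,0,0],[0,0,0],[0,0,0],[0,0,0]]}' 0.04 10
python3 go.py 0.421 -0.121 0.1
```

```text
time: 2.45
position: [0.4373, -0.4025, 0.0114]
ee_rot: [0.981, 0.196, -0.001, -0.002]
force: [0.0, 0.2, -0.2]
width: 0.769
time: 3.08
position: [0.4388, -0.4041, 0.0145]
ee_rot: [0.981, 0.196, 0.0, 0.001]
force: [-0.4, 0.9, 5.6]
width: 0.499
t 3.08 pos [ 0.4388 -0.4041  0.0145] xdir 22.58 tilt [ 0.0009 -0.0011] w 0.0469 F [-0.4  0.9  5.6] -> tool delta [ 0.0923 -0.2681 -0.0858]
```

```bash

python3 - <<'E'
from h import *
p,d=snap("top"); q,e=snap("scene")
a=cv2.resize(p[150:280,220:360,::-1],None,fx=3,fy=3,interpolation=3); b=cv2.resize(q[170:300,210:340,::-1],None,fx=3,fy=3,interpolation=3)
cv2.imwrite("pics/m2.png",np.hstack([a,b]))
s=robot.read_state(); print(s["position"],s["width"],s["force"])
E
```

```text
[ 0.43877613 -0.40413963  0.01449101] 0.5029549441299402 [-0.08528562  0.91455738  5.50095863]
```

View pics/m2.png

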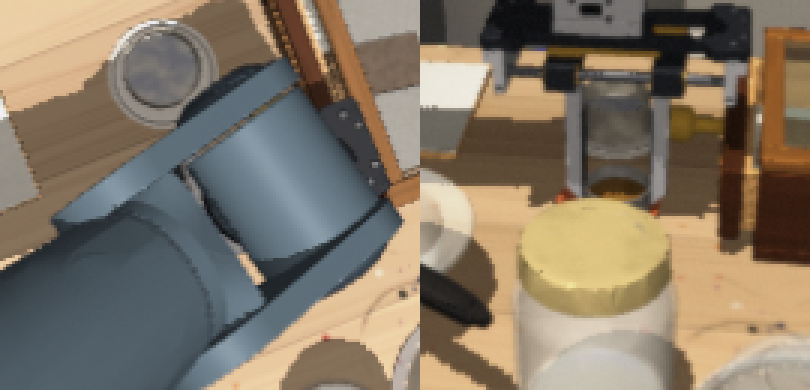

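The right half shows the oil cup (620,190) between both fingers over the saucer lip. Lift a little and check the grip.

```bash

python3 -m pendant '{"xyz":[[0,0,-0.01],[0,0,-0.02],[0,0,-0.03],[0,0,-0.03],[0,0,0]],"turn":[[0,0,0],[0,0,0],[0,0,0],[0,0,0],[0,0,0]]}' 
python3 - <<'E'
from h import *
q,e=snap("scene")
b=cv2.resize(q[150:280,200:340,::-1],None,fx=3,fy=3,interpolation=3)
cv2.imwrite("pics/m3.png",b)
P=cloud("scene",e); print(P[185:240:5,268:282:4,:].round(3)[:,:,2])
E
python3 go.py 0.421 -0.121 0.1
```

```text
time: 3.8
position: [0.4398, -0.4054, 0.1073]
ee_rot: [0.981, 0.196, 0.001, 0.003]
force: [0.1, 0.8, 0.1]
width: 0.499
[[-0.304 -0.306 -0.3   -0.299]
 [ 0.115  0.112  0.111  0.113]
 [ 0.106  0.107  0.106  0.107]
 [ 0.109  0.111  0.114  0.112]
 [ 0.096  0.1    0.101  0.102]
 [ 0.025  0.028  0.029  0.026]
 [ 0.011  0.013  0.014  0.012]
 [ 0.008  0.007  0.008  0.009]
 [-0.001  0.001 -0.001 -0.   ]
 [ 0.004  0.003  0.004  0.006]
 [ 0.004  0.002  0.003  0.004]]
t 3.85 pos [ 0.4388 -0.4042  0.105 ] xdir 22.58 tilt [ 0.0018 -0.0024] w 0.0472 F [ 0.6  0.2 -0.8] -> tool delta [ 0.0923 -0.2684  0.0042]
```

View pics/m3.png

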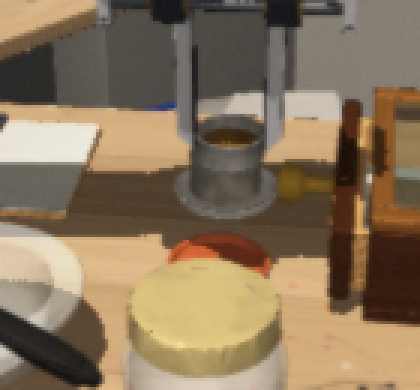

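The oil cup hangs level between the fingers at crop (230,160), its saucer empty below. Carry it to the tray.

```bash

python3 -m pendant '{"xyz":[[0.0072,-0.02,0],[0.0132,-0.0383,0],[0.0132,-0.0383,0],[0.0132,-0.0383,0],[0.0132,-0.0383,0],[0.0132,-0.0383,0],[0.0132,-0.0383,0],[0.006,-0.0183,0],[0,0,0]],"turn":[[0,0,0],[0,0,0],[0,0,0],[0,0,0],[0,0,0],[0,0,0],[0,0,0],[0,0,0],[0,0,0]]}' 
python3 go.py 0.421 -0.121 0.0145
python3 - <<'E'
from h import *
p,d=snap("top"); q,e=snap("scene")
a=cv2.resize(p[120:280,120:260,::-1],None,fx=3,fy=3,interpolation=3); b=cv2.resize(q[120:280,140:280,::-1],None,fx=3,fy=3,interpolation=3)
cv2.imwrite("pics/m4.png",np.hstack([a,b]))
E
```

```text
time: 4.97
position: [0.4203, -0.1199, 0.1028]
ee_rot: [0.98, 0.197, -0.0, -0.0]
force: [-0.3, -0.4, -0.6]
width: 0.504
t 4.97 pos [ 0.4203 -0.1199  0.1028] xdir 22.67 tilt [-0.001   0.0002] w 0.0474 F [-0.3 -0.4 -0.6] -> tool delta [0.0003 0.0014 0.0883]
```

View pics/m4.png

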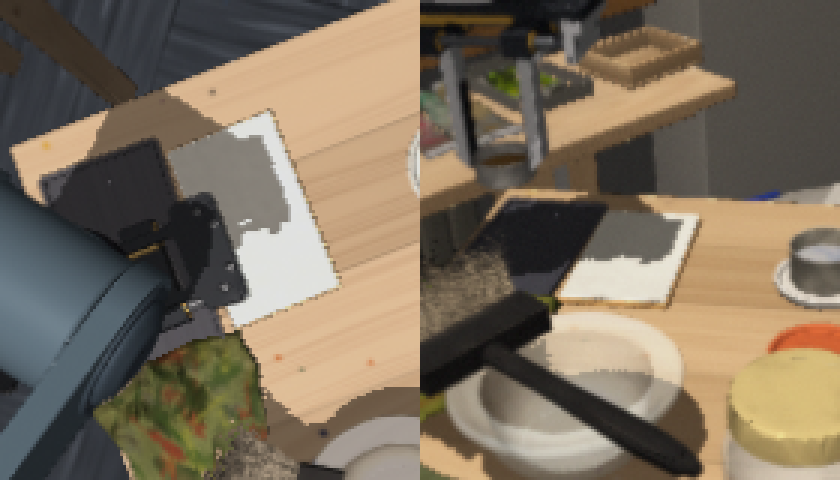

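The cup is above the near half of the tray, clear of the rag; lowering and releasing.

```bash

python3 -m pendant '{"xyz":[[0,0.001,0.02],[0,0,0.03],[0,0,0.02],[0,0,0.012],[0,0,0.005],[0,0,0]],"turn":[[0,0,0],[0,0,0],[0,0,0],[0,0,0],[0,0,0],[0,0,0]]}' 
python3 -m pendant '{"xyz":[[0,0,0],[0,0,0],[0,0,0],[0,0,0]],"turn":[[0,0,0],[0,0,0],[0,0,0],[0,0,0]]}' 0.066
python3 -m pendant '{"xyz":[[0,0,-0.01],[0,0,-0.03],[0,0,-0.03],[0,0,-0.03],[0,0,0]],"turn":[[0,0,0],[0,0,0],[0,0,0],[0,0,0],[0,0,0]]}' 
python3 go.py 0.5336 -0.352 0.1
```

```text
time: 5.82
position: [0.4214, -0.1219, 0.0166]
ee_rot: [0.981, 0.196, 0.0, 0.0]
force: [0.9, -0.0, -0.2]
width: 0.5
time: 6.32
position: [0.4212, -0.1215, 0.0166]
ee_rot: [0.981, 0.196, 0.0, 0.0]
force: [0.4, 0.6, 0.4]
width: 0.703
time: 6.95
position: [0.4229, -0.1225, 0.1193]
ee_rot: [0.981, 0.196, 0.002, 0.002]
force: [0.6, 0.1, -0.0]
width: 0.707
t 6.95 pos [ 0.4229 -0.1225  0.1193] xdir 22.58 tilt [ 0.0054 -0.0033] w 0.0665 F [ 0.6  0.1 -0. ] -> tool delta [0.014  0.2543 0.0206]
```

```bash

python3 -m pendant '{"xyz":[[0.002,0.0183,0],[0.002,0.0363,0],[0.002,0.0363,0],[0.002,0.0363,0],[0.002,0.0363,0],[0.002,0.0363,0],[0.002,0.0363,0],[0,0.018,0],[0,0,0]],"turn":[[0,0,0],[0,0,0],[0,0,0],[0,0,0],[0,0,0],[0,0,0],[0,0,0],[0,0,0],[0,0,0]]}' 0.082
python3 go.py 0.5336 -0.352 0.0135
python3 - <<'E'
from h import *
p,d=snap("top"); q,e=snap("scene")
a=cv2.resize(p[120:280,120:260,::-1],None,fx=3,fy=3,interpolation=3); b=cv2.resize(q[120:280,200:340,::-1],None,fx=3,fy=3,interpolation=3)
cv2.imwrite("pics/m5.png",np.hstack([a,b]))
E
```

```text
time: 8.07
position: [0.531, -0.3519, 0.1141]
ee_rot: [0.981, 0.195, -0.001, -0.001]
force: [-0.1, -0.5, 0.5]
width: 0.87
t 8.07 pos [ 0.531  -0.3519  0.1141] xdir 22.48 tilt [-0.0021  0.0019] w 0.0817 F [-0.1 -0.5  0.5] -> tool delta [0.0025 0.0013 0.1006]
```

View pics/m5.png

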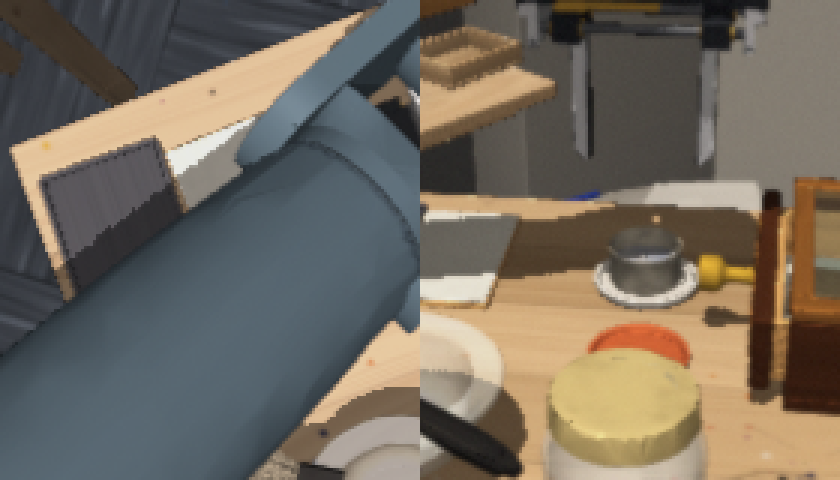

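The fingers (580 and 710, 150) hang over the solvent cup at (645,260). Descend, grip, lift.

```bash

python3 -m pendant '{"xyz":[[0.0025,0.001,0.02],[0,0,0.03],[0,0,0.03],[0,0,0.019],[0,0,0]],"turn":[[0,0,0],[0,0,0],[0,0,0],[0,0,0],[0,0,0]]}' 
python3 -m pendant '{"xyz":[[0,0,0],[0,0,0],[0,0,0],[0,0,0],[0,0,0]],"turn":[[0,0,0],[0,0,0],[0,0,0],[0,0,0],[0,0,0]]}' 0.05 10
python3 go.py 0.4905 -0.0886 0.1
python3 -m pendant '{"xyz":[[0,0,-0.01],[0,0,-0.02],[0,0,-0.03],[0,0,-0.03],[0,0,0]],"turn":[[0,0,0],[0,0,0],[0,0,0],[0,0,0],[0,0,0]]}' 
python3 go.py 0.4905 -0.0886 0.1
```

```text
time: 8.8
position: [0.5331, -0.3492, 0.0152]
ee_rot: [0.981, 0.196, -0.001, -0.002]
force: [-0.0, -0.3, -0.1]
width: 0.87
time: 9.43
position: [0.5349, -0.3512, 0.0186]
ee_rot: [0.981, 0.196, 0.001, 0.001]
force: [0.2, 0.9, 6.2]
width: 0.617
t 9.43 pos [ 0.5349 -0.3512  0.0186] xdir 22.57 tilt [ 0.0012 -0.001 ] w 0.058 F [0.2 0.9 6.2] -> tool delta [ 0.0599 -0.2594 -0.0817]
time: 10.05
position: [0.536, -0.3523, 0.1115]
ee_rot: [0.981, 0.196, 0.002, 0.003]
force: [0.2, -1.2, -0.2]
width: 0.615
t 10.05 pos [ 0.536  -0.3523  0.1115] xdir 22.58 tilt [ 0.0051 -0.0049] w 0.0578 F [ 0.2 -1.2 -0.2] -> tool delta [ 0.0592 -0.261   0.0099]
```

```bash

python3 -m pendant '{"xyz":[[0.004,-0.018,0],[0.0083,-0.0373,0],[0.0083,-0.0373,0],[0.0083,-0.0373,0],[0.0083,-0.0373,0],[0.0083,-0.0373,0],[0.0083,-0.0373,0],[0.0055,-0.0193,0],[0,0,0]],"turn":[[0,0,0],[0,0,0],[0,0,0],[0,0,0],[0,0,0],[0,0,0],[0,0,0],[0,0,0],[0,0,0]]}' 
python3 go.py 0.4905 -0.0886 0.0195
python3 - <<'E'
from h import *
p,d=snap("top"); q,e=snap("scene")
a=cv2.resize(p[120:280,120:260,::-1],None,fx=3,fy=3,interpolation=3); b=cv2.resize(q[120:280,140:280,::-1],None,fx=3,fy=3,interpolation=3)
cv2.imwrite("pics/m6.png",np.hstack([a,b]))
E
```

```text
time: 11.18
position: [0.488, -0.0856, 0.1066]
ee_rot: [0.98, 0.197, -0.001, -0.0]
force: [-0.6, -0.6, -0.4]
width: 0.617
t 11.18 pos [ 0.488  -0.0856  0.1066] xdir 22.69 tilt [-0.0015  0.0004] w 0.058 F [-0.6 -0.6 -0.4] -> tool delta [0.0012 0.0038 0.0871]
```

View pics/m6.png

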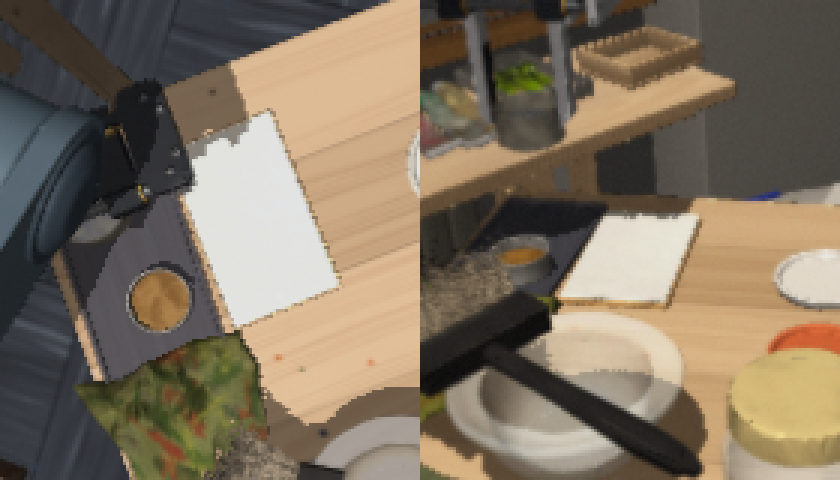

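The oil cup stands in the tray at left (160,300); the solvent cup hangs over the far half. Lower, release, lift; then locate the knob by colour in both views.

```bash

python3 -m pendant '{"xyz":[[0.001,0.003,0.02],[0,0,0.03],[0,0,0.02],[0,0,0.012],[0,0,0.004],[0,0,0]],"turn":[[0,0,0],[0,0,0],[0,0,0],[0,0,0],[0,0,0],[0,0,0]]}' 
python3 -m pendant '{"xyz":[[0,0,0],[0,0,0],[0,0,0],[0,0,0]],"turn":[[0,0,0],[0,0,0],[0,0,0],[0,0,0]]}' 0.076
python3 -m pendant '{"xyz":[[0,0,-0.01],[0,0,-0.03],[0,0,-0.03],[0,0,-0.03],[0,0,-0.03],[0,0,0]],"turn":[[0,0,0],[0,0,0],[0,0,0],[0,0,0],[0,0,0],[0,0,0]]}' 0.05
python3 go.py 0.5 -0.42 0.15
python3 - <<'E'
from h import *
p,d=snap("top"); q,e=snap("scene"); np.savez("pics/k.npz",p=p,d=d,q=q,e=e)
for n,im,dd,(x0,x1,y0,y1) in (("top",p,d,(290,330,165,200)),("scene",q,e,(285,325,190,230))):
    h=cv2.cvtColor(im,cv2.COLOR_RGB2HSV); m=((h[...,0]>18)&(h[...,0]<30)&(h[...,1]>120)).astype(np.uint8)
    M=np.zeros_like(m); M[y0:y1,x0:x1]=m[y0:y1,x0:x1]; ys,xs=np.nonzero(M); print(n,len(xs),xs.min(),xs.max(),ys.min(),ys.max())
    P=cloud(n,dd)[M>0]; print(np.nanpercentile(P[:,2],[5,50,95]).round(4)); 
    # head = outermost; print per distance bins along chest axis
    u=np.array([np.cos(np.radians(112)),np.sin(np.radians(112))]); w=np.array([u[1],-u[0]])
    s=P[:,:2]@u; t=P[:,:2]@w; print("along",np.nanpercentile(s,[2,98]).round(4)); H=P[s>np.nanpercentile(s,98)-.016]; print("head",H.mean(0).round(4),"lat",np.nanpercentile(H[:,:2]@w,[3,97]).round(4))
    cv2.imwrite(f"pics/kn_{n}.png",im[y0-40:y1+40,x0-40:x1+60,::-1])
a=cv2.resize(p[90:250,270:430,::-1],None,fx=3,fy=3,interpolation=3); b=cv2.resize(q[150:310,270:410,::-1],None,fx=3,fy=3,interpolation=3)
cv2.imwrite("pics/m7.png",np.hstack([a,b]))
E
```

```text
time: 12.02
position: [0.4913, -0.0896, 0.0218]
ee_rot: [0.981, 0.196, 0.0, 0.0]
force: [-0.6, -0.7, -0.7]
width: 0.613
time: 12.52
position: [0.491, -0.0892, 0.0216]
ee_rot: [0.981, 0.196, 0.0, 0.0]
force: [-1.1, -0.4, -0.2]
width: 0.809
time: 13.28
position: [0.4927, -0.0899, 0.1544]
ee_rot: [0.981, 0.196, 0.003, 0.002]
force: [-0.3, 0.2, 0.6]
width: 0.53
t 13.28 pos [ 0.4927 -0.0899  0.1544] xdir 22.58 tilt [ 0.0057 -0.0025] w 0.0499 F [-0.3  0.2  0.6] -> tool delta [-0.12    0.3076  0.0053]
top 144 302 321 180 192
[0.0481 0.0549 0.0607]
along [-0.6129 -0.5737]
head [ 0.5007 -0.4237  0.0559] lat [0.2942 0.3173]
scene 145 293 310 205 216
[0.0428 0.0523 0.0607]
along [-0.6094 -0.5716]
head [ 0.4924 -0.4259  0.0533] lat [0.2916 0.3071]
```

View pics/m7.png

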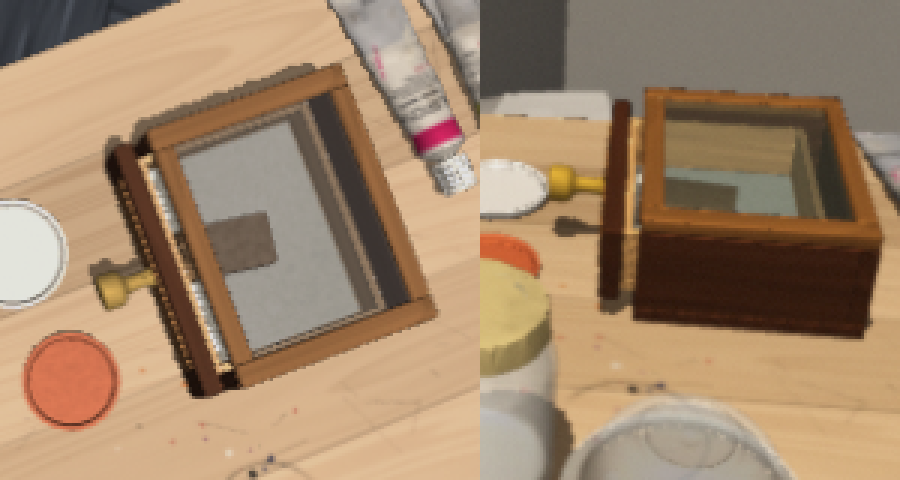

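Left half shows the chest top corners at (150,135),(340,68),(435,312),(245,385), knob head at (112,290), block at (235,243); both saucers are empty. The drawer front stands ajar a few mm.

```bash
python3 - <<'E'
from h import *
c=np.array([(150,135),(340,68),(435,312),(245,385)],float)/3+[270,90]-.33
W=plane("top",c,.085)[:,:2]; M=np.array([(-.085,.1),(.085,.1),(.085,-.1),(-.085,-.1)])
Wc=W-W.mean(0); H=M.T@Wc; ang=np.arctan2(H[0,1]-H[1,0],H[0,0]+H[1,1]); print("chest centre",W.mean(0).round(4),"yaw x",np.degrees(ang).round(2),"res",np.abs(Wc-M@np.array([[np.cos(ang),np.sin(ang)],[-np.sin(ang),np.cos(ang)]])).max().round(4))
u=-np.array([np.cos(ang),np.sin(ang)]); w=np.array([u[1],-u[0]])
k=np.array([.5017,-.4248])-W.mean(0); print("knob along,lat",k@u,k@w)
b=np.array([(205,225),(268,212),(276,262),(225,275)],float)/3+[270,90]-.33
B=plane("top",b,.046)[:,:2]-W.mean(0); print("block corners along/lat",np.c_[B@u,B@w].round(4).tolist())
print(np.round(robot.read_state()["q"],3))
E
python3 go.py 0.5 -0.42 0.15
```

```text
chest centre [ 0.5486 -0.552 ] yaw x -68.94 res 0.0115
knob along,lat 0.13551452445463 0.001974057706888874
block corners along/lat [[0.0515, 0.0235], [0.003, 0.0165], [0.011, -0.0208], [0.0509, -0.0169]]
[-0.407 -0.056  1.986 -0.     1.213  0.769]
t 13.38 pos [ 0.4905 -0.0891  0.151 ] xdir 22.58 tilt [-0.0003  0.0001] w 0.0498 F [ 0.1  0.9 -1. ] -> tool delta [-0.1183  0.3092  0.0009]
```

```bash

python3 -m pendant '{"xyz":[[0,0,0],[0,0,0],[0,0,0],[0,0,0],[0,0,0],[0,0,0],[0,0,0],[0,0,0],[0,0,0],[0,0,0]],"turn":[[0,0,-9.8],[0,0,-9.8],[0,0,-9.8],[0,0,-9.8],[0,0,-9.8],[0,0,-9.8],[0,0,-9.8],[0,0,-9.8],[0,0,-10],[0,0,0]]}' 0.056
python3 go.py 0.501 -0.425 0.15
```

```text
time: 14.62
position: [0.4898, -0.0888, 0.1497]
ee_rot: [0.567, 0.823, -0.0, -0.002]
force: [-0.1, 0.2, 0.6]
width: 0.597
t 14.62 pos [ 0.4898 -0.0888  0.1497] xdir 110.85 tilt [-0.0029  0.0013] w 0.0561 F [-0.1  0.2  0.6] -> tool delta [-0.3182 -0.1093 -0.0008]
```

```bash

python3 -m pendant '{"xyz":[[-0.02,-0.007,0],[-0.04,-0.0137,0],[-0.04,-0.0137,0],[-0.04,-0.0137,0],[-0.04,-0.0137,0],[-0.04,-0.0137,0],[-0.04,-0.0137,0],[-0.0382,-0.0137,0],[-0.02,-0.0071,0],[0,0,0.03],[0,0,0.03],[0,0,0]],"turn":[[0,0,0],[0,0,0],[0,0,0],[0,0,0],[0,0,0],[0,0,0],[0,0,0],[0,0,0],[0,0,0],[0,0,0],[0,0,0],[0,0,0]]}'
python3 go.py 0.501 -0.425 0.028
python3 - <<'E'
from h import *
q,e=snap("scene")
cv2.imwrite("pics/m8.png",cv2.resize(q[120:260,220:380,::-1],None,fx=4,fy=4,interpolation=3))
E
```

```text
time: 16.12
position: [0.5001, -0.4235, 0.0873]
ee_rot: [0.568, 0.823, 0.001, -0.004]
force: [0.0, 0.9, 0.8]
width: 0.594
t 16.12 pos [ 0.5001 -0.4235  0.0873] xdir 110.83 tilt [-0.005  0.006] w 0.0558 F [0.  0.9 0.8] -> tool delta [-0.0021  0.0004  0.0593]
```

View pics/m8.png

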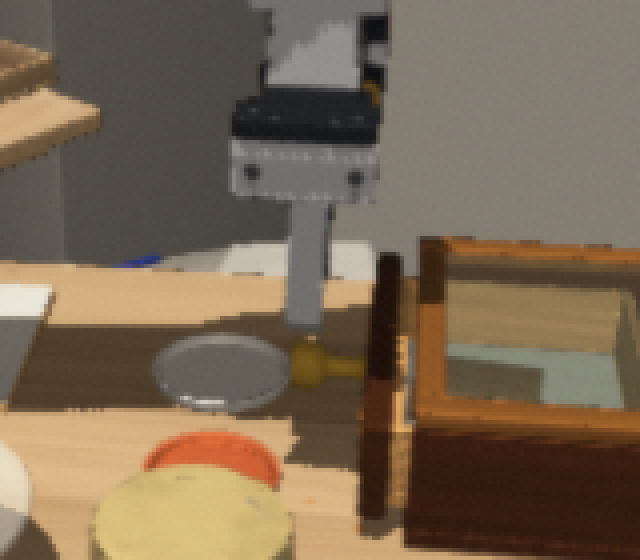

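Fingers are directly above the knob head (305,360). Descend, grip, pull.

```bash

python3 -m pendant '{"xyz":[[-0.0015,0,0.02],[0,0,0.025],[0,0,0.0143],[0,0,0]],"turn":[[0,0,0],[0,0,0],[0,0,0],[0,0,0]]}' 
python3 -m pendant '{"xyz":[[0,0,0],[0,0,0],[0,0,0],[0,0,0]],"turn":[[0,0,0],[0,0,0],[0,0,0],[0,0,0]]}' 0.01 20
python3 go.py 0.501 -0.425 0.028
python3 -m pendant '{"xyz":[[0.007,0,0],[0.01,0,0],[0.014,0,0],[0.014,0,0],[0.014,0,0],[0.014,0,0],[0.014,0,0],[0.007,0,0],[0.002,0,0],[0,0,0]],"turn":[[0,0,0],[0,0,0],[0,0,0],[0,0,0],[0,0,0],[0,0,0],[0,0,0],[0,0,0],[0,0,0],[0,0,0]]}'
python3 go.py 0.501 -0.425 0.028
```

```text
time: 16.68
position: [0.5021, -0.4265, 0.0309]
ee_rot: [0.567, 0.824, 0.0, -0.001]
force: [0.3, -0.5, -0.1]
width: 0.595
time: 17.18
position: [0.5035, -0.4272, 0.0329]
ee_rot: [0.567, 0.824, 0.0, 0.001]
force: [2.6, 2.1, 1.8]
width: 0.291
t 17.18 pos [ 0.5035 -0.4272  0.0329] xdir 110.96 tilt [ 0.002  -0.0007] w 0.0273 F [2.6 2.1 1.8] -> tool delta [ 0.003  -0.0015  0.0049]
time: 18.42
position: [0.4689, -0.3366, 0.0329]
ee_rot: [0.567, 0.824, 0.001, 0.001]
force: [5.3, 2.5, 3.3]
width: 0.283
t 18.43 pos [ 0.4689 -0.3366  0.0329] xdir 110.97 tilt [0.0019 0.0002] w 0.0266 F [5.3 2.5 3.3] -> tool delta [-0.0941 -0.0017  0.0049]
```

```bash

python3 -m pendant '{"xyz":[[0.003,0,0],[0.003,0,0],[0.002,0,0],[0,0,0]],"turn":[[0,0,0],[0,0,0],[0,0,0],[0,0,0]]}'
python3 go.py 0.501 -0.425 0.028
```

```text
time: 18.92
position: [0.4678, -0.3335, 0.0331]
ee_rot: [0.567, 0.824, -0.002, 0.006]
force: [12.1, -10.7, -10.4]
width: 0.285
t 18.93 pos [ 0.4678 -0.3335  0.0331] xdir 110.97 tilt [ 0.0077 -0.0098] w 0.0268 F [ 12.1 -10.7 -10.4] -> tool delta [-0.0973 -0.0017  0.0062]
```

Drawer is at its stop (17 N reaction). Release, lift, back off and look into the drawer.

```bash

python3 -m pendant '{"xyz":[[-0.003,0,0],[0,0,0],[0,0,0],[0,0,0]],"turn":[[0,0,0],[0,0,0],[0,0,0],[0,0,0]]}' 0.06
python3 -m pendant '{"xyz":[[0,0,-0.02],[0,0,-0.03],[0,0,-0.035],[0,0,-0.03],[0.03,0,0],[0.04,0,0],[0.04,0,0],[0.04,0,0],[0,0,0]],"turn":[[0,0,0],[0,0,0],[0,0,0],[0,0,0],[0,0,0],[0,0,0],[0,0,0],[0,0,0],[0,0,0]]}'
python3 - <<'E'
from h import *
p,d=snap("top"); q,e=snap("scene"); np.savez("pics/b.npz",p=p,d=d,q=q,e=e)
a=cv2.resize(p[90:250,250:400,::-1],None,fx=3,fy=3,interpolation=3); b=cv2.resize(q[150:310,250:360,::-1],None,fx=3,fy=3,interpolation=3)
cv2.imwrite("pics/m9.png",np.hstack([a,b]))
E
python3 go.py 0.505 -0.433 0.15
```

```text
time: 19.42
position: [0.466, -0.3324, 0.0319]
ee_rot: [0.567, 0.824, -0.0, -0.001]
force: [0.2, -0.1, 1.1]
width: 0.631
time: 20.55
position: [0.4124, -0.1912, 0.1481]
ee_rot: [0.566, 0.825, -0.0, 0.001]
force: [0.4, -0.1, -0.1]
width: 0.635
t 20.65 pos [ 0.4134 -0.1933  0.1485] xdir 111.0 tilt [ 0.0019 -0.0018] w 0.0601 F [ 0.5 -0.  -0.8] -> tool delta [-0.2566 -0.0003 -0.0009]
```

View pics/m9.png

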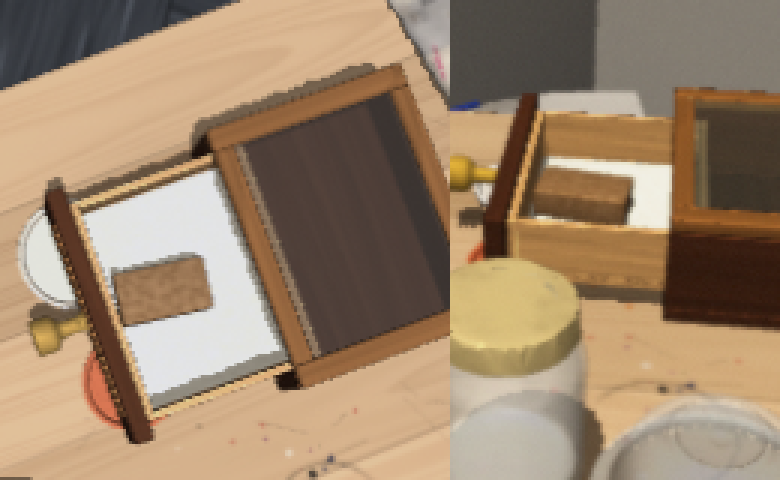

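The open drawer shows the block at left-half corners (115,268),(205,255),(213,308),(127,325), clear of the chest top. Measure it in both views.

```bash
python3 - <<'E'
from h import *
D=np.load("pics/b.npz"); p,d,q,e=D["p"],D["d"],D["q"],D["e"]
for n,im,dd,(x0,x1,y0,y1) in (("top",p,d,(283,325,168,205)),("scene",q,e,(274,315,200,226))):
    h=cv2.cvtColor(im,cv2.COLOR_RGB2HSV); P=cloud(n,dd)
    m=((h[...,1]>70)&(h[...,2]<190)&(P[...,2]>.035)&(P[...,2]<.053)).astype(np.uint8)
    M=np.zeros_like(m); M[y0:y1,x0:x1]=m[y0:y1,x0:x1]; M=cv2.morphologyEx(M,cv2.MORPH_OPEN,np.ones((4,4)))
    n_,l,st,c=cv2.connectedComponentsWithStats(M); M=(l==1+np.argmax(st[1:,4])).astype(np.uint8)
    X=P[M>0]; print(n,M.sum(),"z",np.nanpercentile(X[:,2],[10,50,90]).round(4))
    r=cv2.minAreaRect(X[:,:2].astype(np.float32)); print(np.round(r[0],4),np.round(r[1],4),r[2],"mean",X[:,:2].mean(0).round(4))
# triangulate two top corners: near-front and rear corners
cr=np.array([(115,268),(205,255),(213,308),(127,325)],float)/3+[250,90]-.33
W=plane("top",cr,.046)[:,:2]; print(W.round(4).tolist(),W.mean(0)); print("axis",[np.degrees(np.arctan2(*(a-b)[::-1])).round(1) for a,b in ((W[0],W[1]),(W[3],W[2]))])
print(tri(cr[1],np.array([(632-450)/3+250,178/3+150])-.33), tri(cr[2],np.array([(627-450)/3+250,201/3+150])-.33))
E
```

```text
top 524 z [0.0416 0.0447 0.047 ]
[ 0.4998 -0.4226] [0.0384 0.0722] 13.277450561523438 mean [nan nan]
scene 385 z [0.0358 0.0455 0.047 ]
[ 0.5126 -0.4159] [0.068  0.0681] 15.339710235595703 mean [ 0.4925 -0.423 ]
[[0.5172, -0.383], [0.5284, -0.4503], [0.4887, -0.4565], [0.4748, -0.3925]] [ 0.50226886 -0.42058368]
axis [np.float64(99.4), np.float64(102.3)]
(array([ 0.52704355, -0.44789703,  0.045514  ]), np.float64(0.005592673814197771)) (array([ 0.48888358, -0.45682116,  0.04777085]), np.float64(0.0012802533434924386))
```

```bash

python3 -m pendant '{"xyz":[[0,0,0],[-0.02,0,0],[-0.0385,0,0],[-0.0385,0,0],[-0.0385,0,0],[-0.0385,0,0],[-0.0385,0,0],[-0.03,0,0],[0,0,0]],"turn":[[0,0,8.5],[0,0,0],[0,0,0],[0,0,0],[0,0,0],[0,0,0],[0,0,0],[0,0,0],[0,0,0]]}' 0.064
python3 go.py 0.501 -0.4215 0.03
```

```text
time: 21.78
position: [0.4648, -0.433, 0.1468]
ee_rot: [0.626, 0.779, -0.0, 0.0]
force: [-0.3, 0.9, -0.6]
width: 0.685
t 21.77 pos [ 0.4648 -0.433   0.1468] xdir 102.42 tilt [ 0.0001 -0.0006] w 0.0644 F [-0.3  0.9 -0.6] -> tool delta [0.0035 0.0379 0.1168]
```

```bash

python3 -m pendant '{"xyz":[[0.0015,0.019,0],[0.0015,0.019,0],[0,0,0.025],[0,0,0.03],[0,0,0],[0,0,0]],"turn":[[0,0,0],[0,0,0],[0,0,0],[0,0,0],[0,0,0],[0,0,0]]}'
python3 go.py 0.501 -0.4215 0.03
python3 - <<'E'
from h import *
q,e=snap("scene")
cv2.imwrite("pics/m10.png",cv2.resize(q[140:250,230:360,::-1],None,fx=4,fy=4,interpolation=3))
E
```

```text
time: 22.52
position: [0.5027, -0.4182, 0.0934]
ee_rot: [0.626, 0.78, -0.0, 0.001]
force: [0.5, -0.6, 0.7]
width: 0.68
t 22.52 pos [ 0.5027 -0.4182  0.0934] xdir 102.55 tilt [ 0.0011 -0.0012] w 0.064 F [ 0.5 -0.6  0.7] -> tool delta [-0.0027 -0.0024  0.0634]
```

View pics/m10.png

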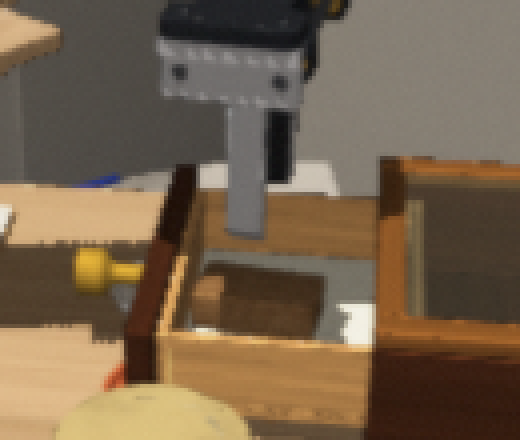

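The fingers are above the block (265,290), clear of the drawer front and chest. Descend and grip.

```bash

python3 -m pendant '{"xyz":[[-0.003,-0.002,0.013],[0,0,0.02],[0,0,0.02],[0,0,0.01],[0,0,0]],"turn":[[0,0,0],[0,0,0],[0,0,0],[0,0,0],[0,0,0]]}'
python3 -m pendant '{"xyz":[[0,0,0],[0,0,0],[0,0,0],[0,0,0]],"turn":[[0,0,0],[0,0,0],[0,0,0],[0,0,0]]}' 0.025 15
python3 go.py 0.501 -0.4215 0.03
python3 -m pendant '{"xyz":[[0,0,-0.01],[0,0,-0.02],[0,0,-0.03],[0,0,-0.03],[0,0,-0.02],[0,0,0]],"turn":[[0,0,0],[0,0,0],[0,0,0],[0,0,0],[0,0,0],[0,0,0]]}'
python3 go.py 0.486 -0.191 0.14
```

```text
time: 23.2
position: [0.4996, -0.421, 0.0275]
ee_rot: [0.626, 0.78, 0.0, -0.001]
force: [-0.3, 0.5, 0.5]
width: 0.68
time: 23.7
position: [0.5007, -0.4221, 0.0299]
ee_rot: [0.626, 0.78, -0.0, 0.001]
force: [-0.6, 0.3, 1.9]
width: 0.425
t 23.7 pos [ 0.5007 -0.4221  0.0299] xdir 102.47 tilt [ 0.0009 -0.0009] w 0.04 F [-0.6  0.3  1.9] -> tool delta [ 0.0005  0.0005 -0.0001]
time: 24.45
position: [0.5011, -0.4227, 0.1418]
ee_rot: [0.626, 0.78, -0.0, 0.002]
force: [-0.9, 0.4, -0.6]
width: 0.425
t 24.45 pos [ 0.5011 -0.4227  0.1418] xdir 102.48 tilt [ 0.0028 -0.0033] w 0.0399 F [-0.9  0.4 -0.6] -> tool delta [0.2295 0.0353 0.001 ]
```

```bash

python3 -m pendant '{"xyz":[[0.018,0.0025,0],[0.035,0.0055,0],[0.035,0.0055,0],[0.035,0.0055,0],[0.035,0.0055,0],[0.035,0.0055,0],[0.025,0.004,0],[0.0115,0.001,0],[0,0,0],[0,0,0]],"turn":[[0,0,0],[0,0,0],[0,0,0],[0,0,0],[0,0,0],[0,0,0],[0,0,0],[0,0,0],[0,0,0],[0,0,0]]}'
python3 go.py 0.486 -0.1915 0.017
```

```text
time: 25.7
position: [0.4848, -0.1906, 0.1389]
ee_rot: [0.626, 0.78, -0.0, -0.0]
force: [0.5, -0.3, -0.2]
width: 0.424
t 25.7 pos [ 0.4848 -0.1906  0.1389] xdir 102.44 tilt [-0.0003 -0.    ] w 0.0398 F [ 0.5 -0.3 -0.2] -> tool delta [-0.0012  0.001   0.1219]
```

```bash

python3 -m pendant '{"xyz":[[-0.001,0.001,0.025],[0,0,0.035],[0,0,0.03],[0,0,0.02],[0,0,0.008],[0,0,0.003],[0,0,0]],"turn":[[0,0,0],[0,0,0],[0,0,0],[0,0,0],[0,0,0],[0,0,0],[0,0,0]]}'
python3 -m pendant '{"xyz":[[0,0,0],[0,0,0],[0,0,0],[0,0,0]],"turn":[[0,0,0],[0,0,0],[0,0,0],[0,0,0]]}' 0.06
python3 -m pendant '{"xyz":[[0,0,-0.02],[0,0,-0.03],[0,0,-0.03],[0,0,-0.03],[0,0,0]],"turn":[[0,0,0],[0,0,0],[0,0,0],[0,0,0],[0,0,0]]}'
python3 go.py 0.468 -0.333 0.12
```

```text
time: 26.58
position: [0.4866, -0.1914, 0.0188]
ee_rot: [0.626, 0.78, 0.0, 0.001]
force: [-0.1, 0.5, 0.3]
width: 0.423
time: 27.08
position: [0.4861, -0.1909, 0.0183]
ee_rot: [0.626, 0.78, 0.0, 0.0]
force: [1.6, 0.6, 0.1]
width: 0.642
time: 27.7
position: [0.4876, -0.1918, 0.1305]
ee_rot: [0.626, 0.78, 0.0, 0.003]
force: [0.3, -0.6, 0.5]
width: 0.641
t 27.7 pos [ 0.4876 -0.1918  0.1305] xdir 102.48 tilt [ 0.0045 -0.003 ] w 0.0603 F [ 0.3 -0.6  0.5] -> tool delta [-0.1335 -0.0497  0.0109]
```

```bash

python3 -m pendant '{"xyz":[[0,0,0],[-0.02,-0.004,0],[-0.03,-0.0065,0],[-0.03,-0.0065,0],[-0.03,-0.0065,0],[-0.02,-0.004,0],[0,0,0],[0,0,0]],"turn":[[0,0,-8.5],[0,0,0],[0,0,0],[0,0,0],[0,0,0],[0,0,0],[0,0,0],[0,0,0]]}'
python3 go.py 0.467 -0.334 0.03
python3 - <<'E'
from h import *
p,d=snap("top"); q,e=snap("scene")
for n,im,dd in (("top",p,d),("scene",q,e)):
    P=cloud(n,dd); h=cv2.cvtColor(im,cv2.COLOR_RGB2HSV)
    near=np.hypot(P[...,0]-.486,P[...,1]+.191)<.07
    m=near&(P[...,2]>.024)&(P[...,2]<.045)&(h[...,1]>50); X=P[m]
    if len(X)>20: print(n,len(X),"z",np.percentile(X[:,2],[5,50,95]).round(4),cv2.minAreaRect(X[:,:2].astype(np.float32)))
cv2.imwrite("pics/t11.png",p[:,:,::-1])
E
```

```text
time: 28.7
position: [0.5067, -0.3214, 0.1276]
ee_rot: [0.567, 0.824, 0.0, -0.001]
force: [0.3, -0.1, 0.7]
width: 0.636
t 28.7 pos [ 0.5067 -0.3214  0.1276] xdir 110.96 tilt [-0.0007  0.001 ] w 0.0598 F [ 0.3 -0.1  0.7] -> tool delta [ 0.0023 -0.0415  0.0976]
scene 282 z [0.0251 0.0319 0.0336] ((0.4825447201728821, -0.1879010796546936), (0.04311719164252281, 0.07024876028299332), 12.461369514465332)
```

```bash

python3 -m pendant '{"xyz":[[0.001,-0.02,0],[0.001,-0.0215,0],[0,0,0.025],[0,0,0.03],[0,0,0.025],[0,0,0.0165],[0,0,0]],"turn":[[0,0,0],[0,0,0],[0,0,0],[0,0,0],[0,0,0],[0,0,0],[0,0,0]]}'
python3 go.py 0.467 -0.334 0.03
python3 -m pendant '{"xyz":[[0,0,0],[0,0,0],[0,0,0],[0,0,0]],"turn":[[0,0,0],[0,0,0],[0,0,0],[0,0,0]]}' 0.01 20
python3 -m pendant '{"xyz":[[-0.007,0,0],[-0.012,0,0],[-0.014,0,0],[-0.014,0,0],[-0.014,0,0],[-0.014,0,0],[-0.014,0,0],[-0.01,0,0],[0,0,0]],"turn":[[0,0,0],[0,0,0],[0,0,0],[0,0,0],[0,0,0],[0,0,0],[0,0,0],[0,0,0],[0,0,0]]}'
python3 go.py 0.467 -0.334 0.03
```

```text
time: 29.68
position: [0.4662, -0.3346, 0.0307]
ee_rot: [0.567, 0.824, 0.0, -0.001]
force: [-0.3, -0.7, 0.5]
width: 0.636
t 29.68 pos [ 0.4662 -0.3346  0.0307] xdir 110.94 tilt [-0.0017  0.0017] w 0.0598 F [-0.3 -0.7  0.5] -> tool delta [0.0003 0.001  0.0007]
time: 30.18
position: [0.4684, -0.3351, 0.0322]
ee_rot: [0.567, 0.824, 0.0, 0.001]
force: [3.3, 1.2, -0.4]
width: 0.284
time: 31.3
position: [0.5044, -0.4296, 0.0322]
ee_rot: [0.567, 0.824, -0.0, 0.002]
force: [5.5, 0.2, 2.0]
width: 0.288
t 31.3 pos [ 0.5044 -0.4296  0.0322] xdir 110.93 tilt [ 0.0029 -0.0023] w 0.0271 F [5.5 0.2 2. ] -> tool delta [ 0.1026 -0.0008  0.0019]
```

```bash

python3 -m pendant '{"xyz":[[-0.004,0,0],[-0.003,0,0],[-0.002,0,0],[0,0,0]],"turn":[[0,0,0],[0,0,0],[0,0,0],[0,0,0]]}'
python3 -m pendant '{"xyz":[[-0.002,0,0],[-0.001,0,0],[0,0,0]],"turn":[[0,0,0],[0,0,0],[0,0,0]]}'
python3 go.py 0.467 -0.334 0.03
```

```text
time: 31.8
position: [0.5072, -0.4371, 0.0322]
ee_rot: [0.567, 0.824, 0.0, 0.001]
force: [5.3, 2.0, 2.9]
width: 0.285
time: 32.17
position: [0.5075, -0.4379, 0.0321]
ee_rot: [0.567, 0.824, 0.001, -0.001]
force: [2.7, 6.8, 8.2]
width: 0.286
t 32.17 pos [ 0.5075 -0.4379  0.0321] xdir 110.97 tilt [-0.0006  0.0031] w 0.0269 F [2.7 6.8 8.2] -> tool delta [ 0.1115 -0.0006  0.0025]
```

Drawer shut (110 mm travelled, stop felt). Release, lift, turn back, go to the solvent cup.

```bash

python3 -m pendant '{"xyz":[[0.002,0,0],[0,0,0],[0,0,0],[0,0,0]],"turn":[[0,0,0],[0,0,0],[0,0,0],[0,0,0]]}' 0.06
python3 -m pendant '{"xyz":[[0,0,-0.02],[0,0,-0.03],[0,0,-0.03],[0,0,-0.03],[0.02,0.007,0],[0.04,0.0137,0],[0.04,0.0137,0],[0.04,0.0137,0],[0.04,0.0137,0],[0.04,0.0137,0],[0.04,0.0137,0],[0,0,0]],"turn":[[0,0,0],[0,0,0],[0,0,0],[0,0,0],[0,0,0],[0,0,0],[0,0,0],[0,0,0],[0,0,0],[0,0,0],[0,0,0],[0,0,0]]}'
python3 -m pendant '{"xyz":[[0,0,0],[0,0,0],[0,0,0],[0,0,0],[0,0,0],[0,0,0],[0,0,0],[0,0,0],[0,0,0],[0,0,0]],"turn":[[0,0,9.8],[0,0,9.8],[0,0,9.8],[0,0,9.8],[0,0,9.8],[0,0,9.8],[0,0,9.8],[0,0,9.8],[0,0,10],[0,0,0]]}' 0.082 10
python3 go.py 0.491 -0.0895 0.12
python3 - <<'E'
from h import *
p,d=snap("top"); q,e=snap("scene"); np.savez("pics/z.npz",p=p,d=d,q=q,e=e)
for n,im,dd in (("top",p,d),("scene",q,e)):
    P=cloud(n,dd); h=cv2.cvtColor(im,cv2.COLOR_RGB2HSV)
    for nm,c,r,lo,hi in (("solv",(.491,-.0895),.045,.024,.045),("oil",(.4215,-.1215),.037,.014,.035),("block",(.486,-.191),.06,.024,.045)):
        m=(np.hypot(P[...,0]-c[0],P[...,1]-c[1])<r)&(P[...,2]>lo)&(P[...,2]<hi); X=P[m]
        if len(X)>20: r=cv2.minEnclosingCircle(X[:,:2].astype(np.float32)); print(n,nm,len(X),"z95",np.percentile(X[:,2],95).round(4),np.round(r[0],4),round(r[1],4))
    u=np.array([np.cos(np.radians(111)),np.sin(np.radians(111))])
    m=(P[...,2]>.04)&(P[...,2]<.062)&(np.hypot(P[...,0]-.507,P[...,1]+.437)<.035)&(h[...,0]>18)&(h[...,0]<30)&(h[...,1]>120); X=P[m]
    if len(X)>10: print(n,"knob tip along",np.percentile((X[:,:2]-[.5486,-.552])@u,97).round(4))
E
```

```text
time: 32.67
position: [0.5061, -0.4371, 0.0313]
ee_rot: [0.567, 0.824, -0.0, -0.0]
force: [0.4, -0.1, 0.8]
width: 0.633
time: 34.17
position: [0.4969, -0.1602, 0.143]
ee_rot: [0.565, 0.825, 0.0, 0.001]
force: [0.3, -0.3, 0.1]
width: 0.639
time: 35.42
position: [0.4971, -0.1633, 0.1426]
ee_rot: [0.981, 0.196, 0.0, 0.001]
force: [-0.2, -0.2, 0.7]
width: 0.872
t 35.42 pos [ 0.4971 -0.1633  0.1426] xdir 22.64 tilt [ 0.0012 -0.001 ] w 0.082 F [-0.2 -0.2  0.7] -> tool delta [ 0.0228 -0.0705  0.0226]
top oil 70 z95 0.0243 [ 0.4213 -0.123 ] 0.0249
top block 461 z95 0.0332 [ 0.4855 -0.1897] 0.0387
top knob tip along 0.1341
scene solv 191 z95 0.0365 [ 0.4891 -0.0868] 0.032
scene oil 148 z95 0.0242 [ 0.4187 -0.1198] 0.0266
scene block 286 z95 0.0335 [ 0.4816 -0.1876] 0.0384
scene knob tip along 0.1362
```

Block sits ~2 mm off panel centre; drawer travel matches shut. Pick up the solvent cup.

```bash

python3 -m pendant '{"xyz":[[0.0075,-0.0235,0],[0.0075,-0.0235,0],[0.0078,-0.0235,0],[0,0,0.02],[0,0,0],[0,0,0]],"turn":[[0,0,0],[0,0,0],[0,0,0],[0,0,0],[0,0,0],[0,0,0]]}'
python3 go.py 0.491 -0.0895 0.016
```

```text
time: 36.28
position: [0.491, -0.0887, 0.1223]
ee_rot: [0.981, 0.196, 0.0, 0.0]
force: [-0.5, 0.7, 0.1]
width: 0.868
t 36.27 pos [ 0.491  -0.0887  0.1223] xdir 22.6 tilt [ 0.0006 -0.0003] w 0.0816 F [-0.5  0.7  0.1] -> tool delta [-0.0004  0.0006  0.1063]
```

```bash

python3 -m pendant '{"xyz":[[0,0,0.025],[0,0,0.03],[0,0,0.03],[0,0,0.021],[0,0,0]],"turn":[[0,0,0],[0,0,0],[0,0,0],[0,0,0],[0,0,0]]}'
python3 -m pendant '{"xyz":[[0,0,0],[0,0,0],[0,0,0],[0,0,0],[0,0,0]],"turn":[[0,0,0],[0,0,0],[0,0,0],[0,0,0],[0,0,0]]}' 0.05 10
python3 go.py 0.5323 -0.353 0.1
python3 - <<'E'
from h import *
D=np.load("pics/k.npz")
for n,k in (("top","p"),("scene","q")):
    p=D[k]; h=cv2.cvtColor(p,cv2.COLOR_RGB2HSV)
    for nm,c,m in (("white",(.532,-.353),(h[...,1]<50)&(h[...,2]>110)),("brown",(.434,-.399),(h[...,0]<14)&(h[...,1]>120)&(h[...,2]>90))):
        x,y=proj(n,[[*c,.008]])[0].astype(int); M=np.zeros(m.shape,np.uint8); M[y-25:y+25,x-28:x+28]=m[y-25:y+25,x-28:x+28]
        _,l,st,_=cv2.connectedComponentsWithStats(M); M=(l==1+np.argmax(st[1:,4])).astype(np.uint8)
        C=cv2.convexHull(max(cv2.findContours(M,0,1)[0],key=cv2.contourArea))[:,0]
        W=plane(n,C.astype(float),.008)[:,:2]; e=cv2.fitEllipse(W.astype(np.float32)); print(n,nm,np.round(e[0],4),np.round(e[1],4),"ring mean",((W.max(0)+W.min(0))/2).round(4))
E
```

```text
time: 36.9
position: [0.49, -0.0883, 0.0149]
ee_rot: [0.981, 0.196, -0.001, -0.001]
force: [0.7, 0.8, 0.7]
width: 0.873
time: 37.52
position: [0.4915, -0.0886, 0.0167]
ee_rot: [0.981, 0.196, 0.001, 0.001]
force: [-1.1, 0.0, 6.6]
width: 0.617
t 37.52 pos [ 0.4915 -0.0886  0.0167] xdir 22.59 tilt [ 0.0015 -0.0007] w 0.058 F [-1.1  0.   6.6] -> tool delta [-0.0638  0.2599 -0.083 ]
top white [ 0.5322 -0.3531] [0.0851 0.0855] ring mean [ 0.5326 -0.3535]
top brown [ 0.4343 -0.3993] [0.0744 0.0758] ring mean [ 0.4337 -0.4   ]
scene white [ 0.5287 -0.3522] [0.083  0.0914] ring mean [ 0.5284 -0.3522]
scene brown [ 0.4363 -0.3964] [0.0716 0.0759] ring mean [ 0.4437 -0.3973]
```

```bash

python3 -m pendant '{"xyz":[[0,0,-0.01],[0,0,-0.02],[0,0,-0.03],[0,0,-0.03],[-0.0038,0.0179,0],[-0.01,0.0373,0],[-0.01,0.0373,0],[-0.01,0.0373,0],[-0.01,0.0373,0],[-0.01,0.0373,0],[-0.01,0.0373,0],[0,0,0]],"turn":[[0,0,0],[0,0,0],[0,0,0],[0,0,0],[0,0,0],[0,0,0],[0,0,0],[0,0,0],[0,0,0],[0,0,0],[0,0,0],[0,0,0]]}'
python3 go.py 0.533 -0.3525 0.019
```

```text
time: 39.02
position: [0.5235, -0.3386, 0.104]
ee_rot: [0.981, 0.194, -0.001, -0.001]
force: [-0.2, 0.9, -0.6]
width: 0.615
t 39.02 pos [ 0.5235 -0.3386  0.104 ] xdir 22.38 tilt [-0.0013  0.0009] w 0.0578 F [-0.2  0.9 -0.6] -> tool delta [0.0035 0.0165 0.0849]
```

```bash

python3 -m pendant '{"xyz":[[0.0015,0.008,0],[0.002,0.0085,0.01],[0,0,0.025],[0,0,0.01],[0,0,0],[0,0,0]],"turn":[[0,0,0],[0,0,0],[0,0,0],[0,0,0],[0,0,0],[0,0,0]]}'
python3 go.py 0.533 -0.3525 0.018
python3 - <<'E'
from h import *
p,d=snap("top"); q,e=snap("scene")
P=cloud("scene",e); m=(np.hypot(P[...,0]-.533,P[...,1]+.3525)<.045)&(P[...,2]>.045)&(P[...,2]<.08); X=P[m]
# restrict to rim height
z=np.percentile(X[:,2],[50,90]); print(len(X),z,cv2.minEnclosingCircle(X[:,:2].astype(np.float32)))
cv2.imwrite("pics/m12.png",cv2.resize(q[150:250,220:340,::-1],None,fx=5,fy=5,interpolation=3))
E
```

```text
time: 39.78
position: [0.5346, -0.3501, 0.0615]
ee_rot: [0.981, 0.196, 0.0, 0.001]
force: [-0.0, 0.7, -0.7]
width: 0.619
t 39.77 pos [ 0.5346 -0.3501  0.0615] xdir 22.59 tilt [ 0.001  -0.0009] w 0.0582 F [-0.   0.7 -0.7] -> tool delta [-0.0025  0.0016  0.0435]
512 [0.06771513 0.07734087] ((0.5270620584487915, -0.3525278568267822), 0.04031753167510033)
```

View pics/m12.png

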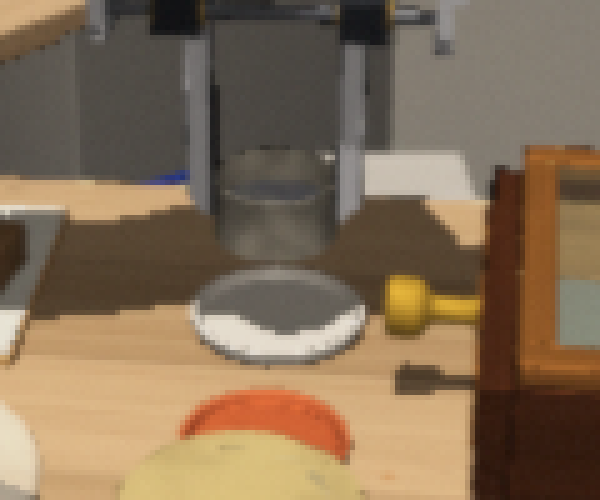

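The cup (277,220) hangs upright over the white saucer (278,315). Lower, release, lift; then go to the oil cup.

```bash

python3 -m pendant '{"xyz":[[-0.0015,0.001,0.015],[0,0,0.015],[0,0,0.008],[0,0,0.004],[0,0,0]],"turn":[[0,0,0],[0,0,0],[0,0,0],[0,0,0],[0,0,0]]}'
python3 -m pendant '{"xyz":[[0,0,0],[0,0,0],[0,0,0],[0,0,0]],"turn":[[0,0,0],[0,0,0],[0,0,0],[0,0,0]]}' 0.076
python3 -m pendant '{"xyz":[[0,0,-0.01],[0,0,-0.03],[0,0,-0.03],[0,0,-0.03],[0,0,0]],"turn":[[0,0,0],[0,0,0],[0,0,0],[0,0,0],[0,0,0]]}'
python3 go.py 0.4213 -0.1225 0.11
```

```text
time: 40.5
position: [0.533, -0.3512, 0.0183]
ee_rot: [0.981, 0.196, -0.0, -0.0]
force: [0.4, 0.5, -1.0]
width: 0.616
time: 41.0
position: [0.5332, -0.3514, 0.0189]
ee_rot: [0.981, 0.196, 0.0, 0.0]
force: [-0.4, 0.7, 0.4]
width: 0.808
time: 41.62
position: [0.5348, -0.3528, 0.1223]
ee_rot: [0.981, 0.196, 0.002, 0.003]
force: [0.5, 0.9, 0.8]
width: 0.812
t 41.62 pos [ 0.5348 -0.3528  0.1223] xdir 22.58 tilt [ 0.0048 -0.0046] w 0.0763 F [0.5 0.9 0.8] -> tool delta [-0.0164 -0.2563  0.0107]
```

```bash

python3 -m pendant '{"xyz":[[-0.001,-0.018,0],[-0.0025,-0.037,0],[-0.0025,-0.037,0],[-0.0025,-0.037,0],[-0.0025,-0.037,0],[-0.0025,-0.037,0],[-0.0025,-0.037,0],[-0.0004,-0.0163,0.01],[0,0,0]],"turn":[[0,0,0],[0,0,0],[0,0,0],[0,0,0],[0,0,0],[0,0,0],[0,0,0],[0,0,0],[0,0,0]]}' 0.07
python3 go.py 0.4213 -0.1225 0.012
python3 - <<'E'
from h import *
p,d=snap("top"); P=cloud("top",d)
m=(np.hypot(P[...,0]-.5325,P[...,1]+.3525)<.05)&(P[...,2]>.024)&(P[...,2]<.045); X=P[m]; print(len(X),X[:,2].max(),cv2.minEnclosingCircle(X[:,:2].astype(np.float32)))
E
```

```text
time: 42.75
position: [0.4185, -0.1201, 0.107]
ee_rot: [0.981, 0.196, -0.001, -0.001]
force: [0.2, 0.1, -0.1]
width: 0.745
t 42.75 pos [ 0.4185 -0.1201  0.107 ] xdir 22.63 tilt [-0.0024  0.0013] w 0.07 F [ 0.2  0.1 -0.1] -> tool delta [0.0018 0.0035 0.095 ]
92 0.037879270584494806 ((0.5328713059425354, -0.35317790508270264), 0.029897049069404602)
```

Solvent cup measures at (0.5329, -0.3532), <1 mm from its saucer's centre. Now the oil cup.

```bash

python3 -m pendant '{"xyz":[[0.0015,0.002,0.025],[0,0,0.03],[0,0,0.025],[0,0,0.015],[0,0,0]],"turn":[[0,0,0],[0,0,0],[0,0,0],[0,0,0],[0,0,0]]}'
python3 -m pendant '{"xyz":[[0,0,0],[0,0,0],[0,0,0],[0,0,0],[0,0,0]],"turn":[[0,0,0],[0,0,0],[0,0,0],[0,0,0],[0,0,0]]}' 0.04 10
python3 go.py 0.4345 -0.3995 0.1
python3 -m pendant '{"xyz":[[0,0,-0.01],[0,0,-0.02],[0,0,-0.03],[0,0,-0.03],[0,0,0]],"turn":[[0,0,0],[0,0,0],[0,0,0],[0,0,0],[0,0,0]]}'
python3 go.py 0.4345 -0.3995 0.1
```

```text
time: 43.42
position: [0.4214, -0.1225, 0.0128]
ee_rot: [0.981, 0.195, -0.001, -0.001]
force: [1.0, -0.2, -0.3]
width: 0.748
time: 44.05
position: [0.4224, -0.1226, 0.0145]
ee_rot: [0.981, 0.196, 0.001, 0.001]
force: [-0.6, -0.1, 5.7]
width: 0.502
t 44.05 pos [ 0.4224 -0.1226  0.0145] xdir 22.58 tilt [ 0.0012 -0.0008] w 0.0472 F [-0.6 -0.1  5.7] -> tool delta [-0.0951  0.2604 -0.0853]
time: 44.68
position: [0.4233, -0.1231, 0.1059]
ee_rot: [0.981, 0.196, 0.002, 0.002]
force: [0.0, 0.4, -1.3]
width: 0.503
t 44.67 pos [ 0.4233 -0.1231  0.1059] xdir 22.58 tilt [ 0.0047 -0.0028] w 0.0472 F [ 0.   0.4 -1.3] -> tool delta [-0.0958  0.2595  0.0067]
```

```bash

python3 -m pendant '{"xyz":[[-0.007,0.0185,0],[-0.0137,0.037,0],[-0.0137,0.037,0],[-0.0137,0.037,0],[-0.0137,0.037,0],[-0.0137,0.037,0],[-0.0137,0.037,0],[-0.0066,0.019,0],[0,0,0.02],[0,0,0.02],[0,0,0],[0,0,0]],"turn":[[0,0,0],[0,0,0],[0,0,0],[0,0,0],[0,0,0],[0,0,0],[0,0,0],[0,0,0],[0,0,0],[0,0,0],[0,0,0],[0,0,0]]}'
python3 go.py 0.4345 -0.3995 0.015
```

```text
time: 46.18
position: [0.433, -0.3978, 0.0635]
ee_rot: [0.981, 0.196, -0.0, -0.0]
force: [0.2, -0.0, -0.2]
width: 0.497
t 46.17 pos [ 0.433  -0.3978  0.0635] xdir 22.63 tilt [-0.0002  0.0004] w 0.0467 F [ 0.2 -0.  -0.2] -> tool delta [0.0007 0.0021 0.0485]
```

```bash

python3 -m pendant '{"xyz":[[0.001,0.002,0.015],[0,0,0.018],[0,0,0.01],[0,0,0.0045],[0,0,0]],"turn":[[0,0,0],[0,0,0],[0,0,0],[0,0,0],[0,0,0]]}'
python3 -m pendant '{"xyz":[[0,0,0],[0,0,0],[0,0,0],[0,0,0]],"turn":[[0,0,0],[0,0,0],[0,0,0],[0,0,0]]}' 0.066
python3 -m pendant '{"xyz":[[0,0,-0.01],[0,0,-0.03],[0,0,-0.03],[0,0,-0.04],[0,0,-0.04],[0,0,-0.03]],"turn":[[0,0,0],[0,0,0],[0,0,0],[0,0,0],[0,0,0],[0,0,0]]}'
python3 -m pendant '{"xyz":[[0,-0.02,0],[0,-0.04,0],[0,-0.045,0],[0,-0.045,0],[0,-0.045,0],[0,-0.045,0],[0,-0.02,0],[0,0,0],[0,0,0]],"turn":[[0,0,0],[0,0,0],[0,0,0],[0,0,0],[0,0,0],[0,0,0],[0,0,0],[0,0,0],[0,0,0]]}'
python3 - <<'E'
from h import *
p,d=snap("top"); q,e=snap("scene")
for n,im,dd in (("top",p,d),("scene",q,e)):
    P=cloud(n,dd)
    for nm,c,r,lo,hi in (("solv",(.5325,-.353),.05,.024,.045),("oil",(.4343,-.3993),.04,.014,.035),("block",(.486,-.191),.06,.024,.045)):
        m=(np.hypot(P[...,0]-c[0],P[...,1]-c[1])<r)&(P[...,2]>lo)&(P[...,2]<hi); X=P[m]
        if len(X)>20: r=cv2.minEnclosingCircle(X[:,:2].astype(np.float32)); print(n,nm,len(X),"z95",np.percentile(X[:,2],95).round(4),np.round(r[0],4),round(r[1],4))
a=cv2.resize(p[120:270,120:420,::-1],None,fx=2,fy=2,interpolation=3); b=cv2.resize(q[150:270,170:410,::-1],None,fx=2.5,fy=2.5,interpolation=3)
cv2.imwrite("pics/fin.png",np.vstack([a,b[:290]]))
print(robot.read_state()["position"],robot.read_state()["time"])
E
```

```text
time: 46.8
position: [0.4345, -0.4, 0.0158]
ee_rot: [0.981, 0.196, -0.0, -0.0]
force: [-0.6, 0.1, -0.7]
width: 0.499
time: 47.3
position: [0.4347, -0.4002, 0.0164]
ee_rot: [0.981, 0.196, 0.0, 0.0]
force: [0.3, -0.4, 0.1]
width: 0.706
time: 48.05
position: [0.4349, -0.4005, 0.1991]
ee_rot: [0.981, 0.196, 0.001, 0.001]
force: [-0.6, -0.0, -0.4]
width: 0.701
time: 49.18
position: [0.3351, -0.1607, 0.1967]
ee_rot: [0.981, 0.196, 0.0, 0.001]
force: [0.0, 0.0, 0.3]
width: 0.702
top solv 91 z95 0.0375 [ 0.533  -0.3532] 0.0299
top oil 109 z95 0.0243 [ 0.4339 -0.402 ] 0.0248
top block 544 z95 0.0335 [ 0.4856 -0.1895] 0.0387
scene solv 215 z95 0.0364 [ 0.5318 -0.3497] 0.0325
scene oil 163 z95 0.0244 [ 0.4337 -0.3993] 0.0258
scene block 286 z95 0.0335 [ 0.4821 -0.188 ] 0.0394
[ 0.33502251 -0.16076178  0.1963888 ] 49.275
```

View pics/fin.png

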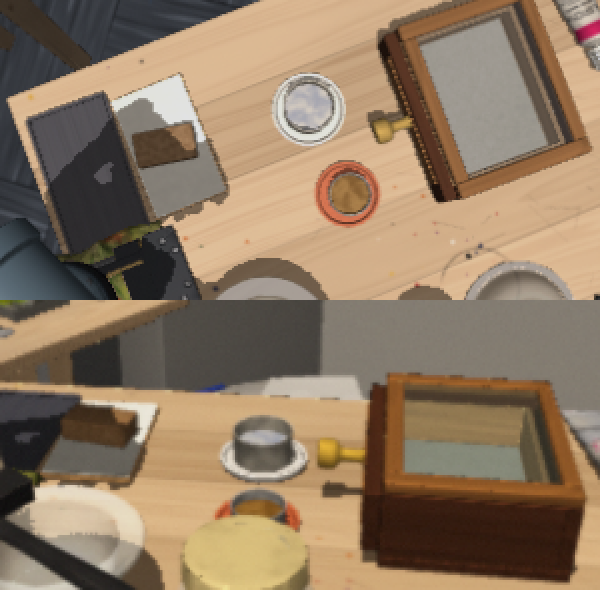

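The final picture shows the drawer shut at (395,115), the solvent cup on the white saucer (309,105), the oil cup on the brown one (349,192) and the block on the panel (165,145). All are upright and the arm is clear, so I'm handing in.

```bash
python3 -c "
from cell import robot
print(robot.finish_job(), robot.read_state()['time'])"
```

```text
the job is handed in; nothing more can be done
the job is handed in; nothing more can be done
```

The job is done and handed in at about 49 s of the 134 s allowed. Both cups went to the tray, and the drawer was pulled to its stop. The block was laid on the panel, the drawer was pushed shut until it met its stop, and each cup went back to its own saucer. The hand-in gives no verdict.

| Check | Last measured result | Limit |
|---|---|---|
| Sanding block from panel centre | about 2 mm (top view), 5 mm (scene view); top face 33 mm above the table, so flat on the panel | 15 mm |
| Solvent cup from white saucer centre | about 1 mm (top view) | 11 mm |
| Oil cup from brown saucer centre | about 3 mm (top view) | 11 mm |
| Drawer | shut: 110 mm of travel back and the stop was felt; the final picture shows its front flush with the chest | 6 mm |

- **Disagreement between views:** they differed by up to about 4 mm on the block and the solvent cup. That is a little more than the stated 2 mm calibration, but well inside the limits.
- **Grip on the cups:** the gripper read 47 and 58 mm on cups of 50 and 60 mm, and pressed up to about 7 N downward as it closed. The cups were carried level, and I saw no tipping or contact with the chest or drawer in the pictures.

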